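# Seat a mitred bar in a dowel-drilling jig

### The arm

A 6-joint arm with a two-finger parallel gripper is mounted at the origin on the work surface. World frame = base frame: x ahead of the robot, y to its left, z up, the work surface at z = 0. Lengths are in m, angles in rad, forces in N, time in s.
With the tool pointing down it reaches from about 0.3 to 0.875 m from the base axis. Payload 4.2 kg.
Tool frame: the origin (TCP) lies midway between the tips of the shut fingers; the grasp point (between the pads) lies manip.hold_point_z behind it (manip.hold_point_z is the distance from the TCP to the grasp point, in m); z points along the fingers, y is the line along which they close (so a half turn about z gives the same grasp; the last joint's range is limited). The gripper opens to 85 mm and grips with 20 to 120 N. Pads are 22 mm wide; open, the fingers measure 114 mm over their backs; the gripper's body (76 mm by 85 mm) begins 54 mm behind the grasp point. The pads swing forward as they close: fully open they stand 13 mm farther back than shut.
Start: joints at [-1.141, 0.32, 1.565, -0, 1.257, -0.02], TCP at [0.25, -0.518, 0.231] pointing down, gripper open.
Joint ranges: [-3.11, 3.11], [-0.84, 2.01], [0.21, 2.61], [-1.34, 4.49], [0.05, 2.63], [-2.56, 2.56]. Speed limits (rad/s): [2.57, 2.57, 3.14, 3.14, 3.14, 3.14].

### API

Orientations are given as [roll, pitch, yaw] about the fixed x, y, z axes, in that order (R = Rz(yaw) Ry(pitch) Rx(roll)).
In Python, from rig import manip gives the robot as it stands. The module is installed in compiled form; this text tells all that it offers.
- The arm moves only by the tool step_arm, never from a script. Its argument "motion" is a list that holds one entry, the list of rows, each a list of 4 numbers: the shift along the tool's x, y, z scaled (see below), then the turn about the tool's z scaled (see below). In form: [[[dx, dy, dz, twist], ...]]. A call has 1 to 20 rows; each row shifts and turns the commanded pose from where the row before left it, along the tool's axes as they then stand; what a row does not reach is not made up. The controller multiplies each number of a shift by 20 mm and each number of a turn by 0.1 rad. A row lasts 1/12 s, in which the tool goes at most 41.7 mm and 7.16 degrees, less where a joint would pass 70% of its speed; a pose out of reach is approached as far as the arm can. A call with a number of a shift or a turn outside -1 to 1 is refused whole. A call with a gripper value outside its range is refused whole. "hand" is the finger opening in mm, from 0 to 85.4, set as the call begins (left out, the last holds). The fingers move at their own pace and stop on an object; the grip force is fixed at half the most. Time passes only in rows, so rows that do not move let the fingers close. It gives the time, the measured TCP pose, the force, the opening and the grip force at its end, in the units of the state.
- manip.read_state(): the state, without advancing time (a new reading comes with each control period).
- manip.capture(name): name is "scene" or "top"; returns (picture, depth): 384x512x3 uint8, red, green, blue; 384x512 float32, m along the optical axis (not along the pixel's ray), 0 where there is no reading.
- manip.camera_params(name): a dict with "intrinsics" (3x3 intrinsics, pixels), "R" (3x3) and "t" (3): a world point X has camera coordinates R X + t. Camera axes: x right, y down, z forward; pixel columns grow to the right and rows downward; lengths in m; the calibration is good to about 2 mm. A picture is of the moment at which its call begins. camera_params takes no time and is no camera call.
- manip.close_job(): hands the job in; it is judged then, once.
Trained networks look in the newest picture that a camera, given by its name, has taken for a name from the list of things; names that differ only in an ending like _2 or _b are one class to them, and where a whole thing is asked for, a point or a joint stands for the part that bears it (a point fixed in the world has none). Each returns a list of dicts, best first, with "p" (0 to 1); they miss things now and then, are a little off and sometimes report something else, mostly with a low value. They report only what shows in the picture. A call takes as long as a camera call. They do not tell look-alikes from the thing itself.
- manip.spot_in(camera, query): "bbox" ([left, top, right, bottom] in pixels, round what is visible of it).
The state is a dict: "t": time; "joint_pos": joint angles; "dq": joint speeds; "joint_torque": joint torques, N m; "tcp_pos": TCP position; "tcp_rot": TCP orientation; "force": force on the tool from outside, world axes, zero at the start; "torque": the same for the moment, N m; "opening": finger opening in m; "finger_force": force on a finger pad.
Only numpy, scipy, OpenCV 4.12 (cv2) and the standard library are available. Lean on these libraries where they do the work, as an engineer would, in place of code of your own. Each camera call takes 0.05 s, during which the arm holds its last target. There are 200 camera calls.

### The job

Using only the fingertips, push the mitred bar straight across the jig's base until it lies flat against the long fence, then slide it along the fence, keeping it against the fence, into the corner pocket until its square end butts fully home against the steel drill-guide block. Leave it there flat on the base, tight to fence and block, and take the hand away; never lift, carry or tip the bar, and leave the other things on the bench and the square offcut on the jig where they are.

Things in the scene. Friction and masses are not known exactly. Their poses are not given: they have to be found in the camera images.
- jig_corner (a point): Inner corner of the drilling jig, bolted to the bench: where the faces of fence and drill-guide block meet the top of the plywood base (18 mm thick, so 18 mm above the bench). +x points square into the fence (away from the robot), +y along the fence into the block (robot's left), z up. In this frame the base spans x -160 to +100 mm, y -360 to +60 mm.
- jig_fence (a point): Middle of the fence's face, on the base top, 175 mm before the corner. The fence is a fixed straight hardwood bar, 22 mm thick, 20 mm high above the base, from y -355 to +5 mm in the corner's frame. Axes as the corner's. An open toggle clamp, not used, stands behind the fence at corner-frame x 30 to 118, y -55 to -15 mm, up to 85 mm high.
- jig_block (a point): Middle of the face of the fixed steel drill-guide block that the bar must butt against, on the base top. The block spans x -53 to +22, y 0 to 32 mm in the corner's frame and is 36 mm high above the base (41 mm over its screws).
- jig_keeper (a point): Inner edge of the pocket's mouth at the fixed keeper strip, on the base top. The keeper is a low hardwood strip facing the fence, x -53 to -33, y -45 to 0 mm in the corner's frame, 14 mm high; its inner mouth edge is bevelled 10 x 10 mm. It leaves a pocket 33 mm wide and 45 mm deep for the 30 mm wide bar.
- mitred_bar: Short dark wooden bar to be seated, loose on the jig's base: 95 mm long, 30 mm wide, 24 mm high, 30 to 56 g, one end square, the other mitred at 45 degrees. Origin: underside, middle of its 95 x 30 outline. +x points across it to its long (95 mm) side, which goes to the fence; +y along it to its square end, which goes to the block. Seated, its axes match the corner's.
- bar_nose (a point): Mitred bar: bottom of the corner between its long side and its square end (15, 47.5, 0 mm in the bar's frame). It meets the jig corner when the bar is seated. At the start it lies at least 100 mm short of the block, and the bar is turned no more than 0.35 rad from its seated attitude and lies 12 mm or more clear of the fence.
- bar_heel (a point): Mitred bar: bottom of the pointed tip of its mitred end, on its long side (15, -47.5, 0 mm in the bar's frame).
- bar_mitre (a point): Mitred bar: middle of the mitre face, half-way up (0, -32.5, 12 mm in the bar's frame). The face is upright, 42 mm long, and looks equally to the bar's -x and -y: away from the fence and away from the block. It runs from the tip (15, -47.5) to (-15, -17.5).
- bar_side (a point): Mitred bar: middle of its near, short side, half-way up (-15, 15, 12 mm in the bar's frame), which looks away from the fence; this side is 65 mm long, from y -17.5 to +47.5. The bar's mass centre lies near (1, 7, 12). The bar slides on the base and the fence with a friction coefficient of about 0.5 to 0.7.
- offcut: Square-ended dark wooden offcut, 30 x 58 x 24 mm high, loose on the near left part of the jig's base, beyond the keeper; bystander. Origin: centre of its underside; long along its y.
- mallet: Wooden joiner's mallet lying on the bench, 240 mm long, head 70 x 115 x 55 mm high; bystander. Origin: underside; handle to its -x.
- plane: Wooden bench plane, 200 x 56 mm body, cross handle 168 mm wide, about 105 mm high; bystander. Origin: underside centre; long along its x.
- try_square: Try square with wooden stock and steel blade, 110 x 180 mm, 16 mm high, flat on the bench; bystander. Origin: underside, middle of its outline.
- lattice_piece: Three-bar piece of window lattice, 140 x 180 mm, 14 mm high, flat on the bench; bystander. Origin: underside centre.
- chisel: Wood chisel, 240 mm long, 26 mm high, lying on the bench in front of the jig on the robot's left; bystander. Origin: underside, near mid-length; handle to its -x.
- pencil: Flat carpenter's pencil, 14 x 168 x 8 mm high, loose on the jig's base behind the fence; bystander. Origin: underside, near mid-length; long along its y.
Things that resemble listed ones, but are neither listed nor needed, are in the scene too. Leave any blue or pink look-alike of the mitred_bar alone.

How it is judged:
On the way:
1. the bar lies flat along the fence (both ends of its long side within 3 mm) with its square end still more than 65 mm short of the drill-guide block (x of each of bar_nose, bar_heel in the frame of jig_corner above -0.003 m and y of bar_nose in the frame of jig_corner below -0.065 m and height (world z) of mitred_bar below 0.022 m), for 0.1 s.
At the end, for the whole second after the job is handed in: The mitred bar rests flat on the jig's base in the corner pocket, both ends of its long side within 2.5 mm of the fence and its square end within 2.5 mm of the drill-guide block, at rest and untouched (x of bar_nose in the frame of jig_corner between -0.0025 and 0.002 m and x of bar_heel in the frame of jig_corner between -0.0025 and 0.002 m and y of bar_nose in the frame of jig_corner between -0.0025 and 0.002 m and height (world z) of mitred_bar below 0.021 m and angle between mitred_bar's own z axis and vertical below 0.05 rad and linear speed of mitred_bar below 0.01 m/s).
It fails at once if the bar is lifted more than 10 mm off the jig's base, or tipped (height (world z) of mitred_bar above 0.028 m or angle between mitred_bar's own z axis and vertical above 0.25 rad).
It fails at once if the bar comes within 60 mm of the drill-guide block with either end of its long side more than 10 mm off the fence (y of bar_nose in the frame of jig_corner above -0.06 m and x of any of bar_nose, bar_heel in the frame of jig_corner below -0.01 m).
It fails at once if the offcut or another bystander is moved more than 15 mm (distance of any of offcut, mallet, plane, try_square, lattice_piece, chisel, pencil from where it was at the start of the episode above 0.015 m).
It also fails if it takes over 51 s, if anything falls off the work surface, if the arm or the gripper's body presses on something with over 40 N, if the wrist force passes 120 N, or if a joint passes its speed limit or range.

## Working session

There is one attempt and no reset: what is moved stays moved. The work goes in short steps, Python scripts to look and compute and a tool call to move; the robot and the scene stay as the last step left them, time stands still between calls to the robot, and variables do not carry over. Pictures are saved under pics/ and viewed, at most 10 in all, crops included, and the job is handed in when it is done.

Besides the shell and the picture viewer there is one more tool, called as name(argument=value, ...), one argument or row to a line, values as JSON. step_arm: Moves the arm, as the interface text tells. Shifts and turns lie within -1 to 1; 1 stands for 20 mm of shift or 0.1 rad of turn. Its arguments: {"type":"object","properties":{"motion":{"type":"array","items":{"type":"array","items":{"type":"array","items":{"type":"number","minimum":-1,"maximum":1}}}},"hand":{"type":"number"}},"required":["motion"]}

```bash
mkdir -p pics; cat > h.py <<'E'
import numpy as np,cv2
from rig import manip
def cap(n,f=None):
    p,d=manip.capture(n)
    if f: cv2.imwrite('pics/'+f,cv2.cvtColor(p,cv2.COLOR_RGB2BGR))
    return p,d
def ray(n,u,v,z):
    c=manip.camera_params(n);R=np.array(c['R']);t=np.array(c['t']);K=np.array(c['intrinsics'])
    o=-R.T@t;r=R.T@np.linalg.inv(K)@np.array([u,v,1.]);return o+r*(z-o[2])/r[2]
def proj(n,X):
    c=manip.camera_params(n);q=np.array(c['intrinsics'])@(np.array(c['R'])@np.array(X)+np.array(c['t']));return q[:2]/q[2]
E
python3 - <<'E'
from h import *
a,_=cap('top','t0.png');b,_=cap('scene','s0.png')
im=np.vstack([a,b]);
cv2.imwrite('pics/both.png',cv2.cvtColor(np.hstack([a,b])[:, :],cv2.COLOR_RGB2BGR))
for q in ['mitred_bar','offcut','jig_corner','jig_fence','jig_block','jig_keeper','bar_nose','bar_heel','chisel']:
    for n in ['top','scene']:
        print(q,n,[(np.round(r['bbox']).tolist(),round(r['p'],2)) for r in manip.spot_in(n,q)][:4])
s=manip.read_state();print(s['t'],s['tcp_pos'],s['tcp_rot'],s['opening'],manip.hold_point_z)
E
```

```text
mitred_bar top [([271.0, 184.0, 305.0, 202.0], 0.79), ([310.0, 241.0, 328.0, 274.0], 0.71), ([228.0, 240.0, 248.0, 270.0], 0.59)]
mitred_bar scene [([286.0, 162.0, 293.0, 182.0], 0.63), ([224.0, 184.0, 251.0, 199.0], 0.59), ([227.0, 139.0, 242.0, 161.0], 0.51)]
offcut top [([210.0, 196.0, 230.0, 212.0], 0.77)]
offcut scene [([274.0, 194.0, 294.0, 208.0], 0.65)]
jig_corner top [([177.0, 116.0, 332.0, 221.0], 0.93)]
jig_corner scene [([177.0, 169.0, 320.0, 272.0], 0.64)]
jig_fence top [([177.0, 115.0, 332.0, 223.0], 0.76)]
jig_fence scene [([179.0, 166.0, 320.0, 272.0], 0.68)]
jig_block top [([177.0, 117.0, 330.0, 224.0], 0.88), ([271.0, 185.0, 303.0, 199.0], 0.24)]
jig_block scene [([184.0, 168.0, 320.0, 275.0], 0.86)]
jig_keeper top [([177.0, 116.0, 332.0, 224.0], 0.76)]
jig_keeper scene [([183.0, 169.0, 320.0, 271.0], 0.69)]
bar_nose top [([273.0, 185.0, 300.0, 201.0], 0.84), ([224.0, 234.0, 244.0, 268.0], 0.84), ([314.0, 243.0, 326.0, 274.0], 0.75)]
bar_nose scene [([285.0, 164.0, 293.0, 185.0], 0.72), ([222.0, 182.0, 249.0, 198.0], 0.63), ([230.0, 142.0, 237.0, 162.0], 0.55)]
bar_heel top [([312.0, 246.0, 327.0, 274.0], 0.78), ([270.0, 187.0, 305.0, 198.0], 0.69), ([225.0, 240.0, 246.0, 273.0], 0.6)]
bar_heel scene [([223.0, 184.0, 247.0, 197.0], 0.74), ([287.0, 160.0, 293.0, 183.0], 0.58), ([230.0, 142.0, 243.0, 161.0], 0.5)]
chisel top [([138.0, 215.0, 154.0, 305.0], 0.7), ([66.0, 102.0, 127.0, 174.0], 0.42)]
chisel scene [([343.0, 164.0, 358.0, 220.0], 0.89)]
1.0 [ 0.25001275 -0.5178169   0.23137427] [3.14145017e+00 3.31416837e-05 4.49792119e-01] 0.08529150996531408 0.0187
```

View pics/t0.png

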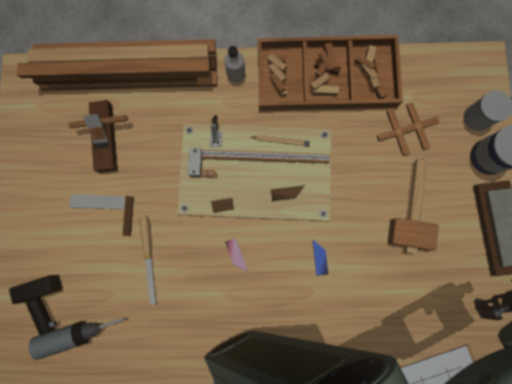

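View pics/s0.png

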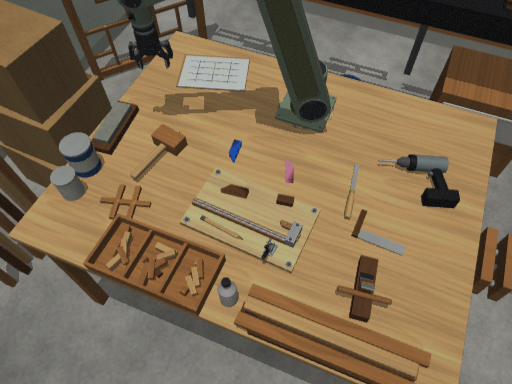

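The top picture shows the jig at about (180–332, 122–220), with the fence along row ~156 and the block at (195,162). The mitred_bar detections are (287,193) dark brown on the jig base, (319,258) blue and (236,255) pink. The dark one on the base fits the description; I'll confirm it in a crop.

```bash
python3 - <<'E'
from h import *
P=[cap('top')[0] for _ in range(4)]
p=np.mean(P,0).astype(np.uint8)
np.save('top.npy',p)
c=p[115:228,172:340]
c=cv2.resize(c,None,fx=4.7,fy=4.7,interpolation=cv2.INTER_CUBIC)
cv2.imwrite('pics/c1.png',cv2.cvtColor(c,cv2.COLOR_RGB2BGR))
_,d=manip.capture('top')
for v in range(148,168,2): print(v,[tuple(np.round(p[v,u]).tolist()) for u in (230,260,300)])
cp=manip.camera_params('top');print(np.round(cp['intrinsics'],1).tolist(),np.round(cp['R'],3).tolist(),cp['t'])
for uv in [(181,124),(330,130),(328,219),(179,214)]: print(ray('top',*uv,0.018).round(4))
hsv=cv2.cvtColor(p,cv2.COLOR_RGB2HSV)
m=((p.sum(2)<270)).astype(np.uint8);m2=np.zeros_like(m);m2[180:206,262:312]=m[180:206,262:312]
for r in m2[180:206,262:312]: print(''.join('.#'[x] for x in r))
E
```

```text
148 [(154, 148, 111), (154, 149, 112), (154, 149, 112)]
150 [(145, 125, 94), (152, 144, 107), (155, 153, 115)]
152 [(133, 122, 113), (141, 123, 102), (149, 137, 101)]
154 [(118, 117, 116), (122, 119, 117), (140, 126, 115)]
156 [(126, 111, 101), (127, 122, 119), (113, 113, 113)]
158 [(94, 71, 50), (115, 90, 71), (125, 118, 112)]
160 [(124, 117, 87), (94, 79, 57), (100, 74, 53)]
162 [(154, 149, 112), (146, 137, 103), (104, 94, 69)]
164 [(154, 144, 108), (155, 148, 111), (150, 144, 108)]
166 [(154, 139, 105), (155, 148, 111), (155, 150, 113)]
[[419.4, 0.0, 251.9], [0.0, 419.4, 189.0], [0.0, 0.0, 1.0]] [[-0.017, -1.0, -0.021], [-0.989, 0.02, -0.148], [0.149, 0.018, -0.989]] [0.01164388 0.51535369 1.10803976]
[0.7108 0.2019 0.018 ]
[ 0.683  -0.2218  0.018 ]
[ 0.4311 -0.205   0.018 ]
[0.4528 0.2054 0.018 ]
..................................................
..................................................
..................................................
..................................................
..................................................
.................................
[... 337 characters left out ...]
#########################............
.........############################.............
.........###########################..............
..........#########################...............
..........#########################...............
..........########################................
..........#######################.................
..........#################.......................
..........########................................
..................................................
..................................................
..................................................
..................................................
..................................................
```

View pics/c1.png

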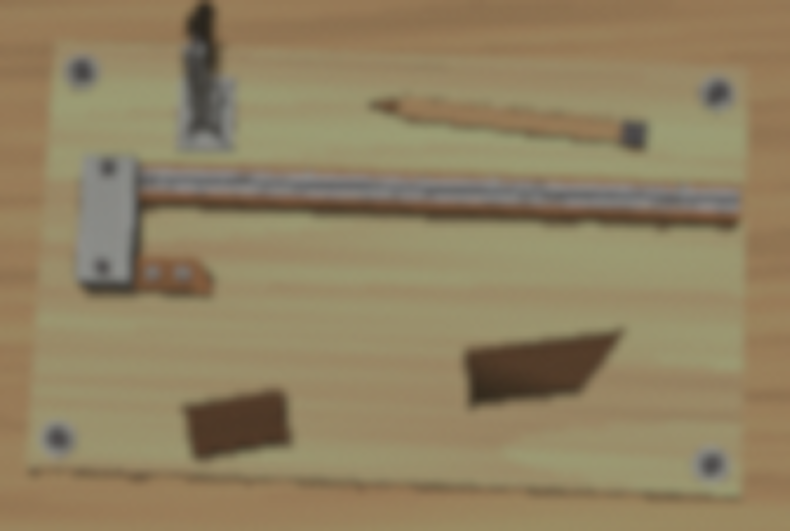

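The crop shows the dark bar at crop (545,365). Its square end is on the left, the mitre is on the right and the long side faces the fence, so this is the mitred_bar. Next I'll fit the jig and bar poses.

```bash
cat >> h.py <<'E'
from scipy.optimize import least_squares,minimize
def T(x,y,a,p):
    p=np.array(p,float);c,s=np.cos(a),np.sin(a)
    return np.c_[x+c*p[:,0]-s*p[:,1],y+s*p[:,0]+c*p[:,1],p[:,2]]
BAR=[(15,47.5),(15,-47.5),(-15,-17.5),(-15,47.5)]
BAR3=np.array([(a,b,z) for a,b in BAR for z in (18,42)])/1000.
def barfit(p,x0,win):
    # win: u0,v0,u1,v1 ; soft darkness
    u0,v0,u1,v1=win;g=p[v0:v1,u0:u1].astype(float).sum(2)
    bg=np.percentile(g,80);dk=np.percentile(g,6);soft=np.clip((bg-g)/(bg-dk),0,1);soft[soft<.3]=0
    S=8
    def cost(q):
        uv=proj('top',T(*q,BAR3).T).T if False else np.array([proj('top',X) for X in T(*q,BAR3)])
        h=cv2.convexHull(((uv-[u0,v0]+.5)*S*16).astype(np.int32))
        m=np.zeros(((v1-v0)*S,(u1-u0)*S),np.uint8);cv2.fillConvexPoly(m,h,1,shift=4)
        m=cv2.GaussianBlur(cv2.resize(m.astype(float),(u1-u0,v1-v0),interpolation=cv2.INTER_AREA),(0,0),.7)
        return ((m-soft)**2).sum()
    sim=np.array([x0]+[np.array(x0)+e for e in np.diag([.006,.006,.08])])
    r=minimize(cost,x0,method='Nelder-Mead',options=dict(initial_simplex=sim,xatol=1e-5,fatol=1e-3));return r.x,r.fun
def inj(J,P):
    c,s=np.cos(J[2]),np.sin(J[2]);d=np.array(P)[...,:2]-J[:2];return np.stack([c*d[...,0]+s*d[...,1],-s*d[...,0]+c*d[...,1]],-1)
E
python3 - <<'E'
from h import *
p=np.load('top.npy')
pts=[(-.16+.26,.06,0,60,42),(.1,-.36,0,747,70),(-.16,-.36,0,742,497),(-.16,.06,0,28,470),
(.022,.032,.036,85,155),(.022,0,.036,137,157),(-.053,0,.036,132,285),(-.053,.032,.036,78,282),
(0,-.01,0,150,207),(0,-.355,0,738,226)]
pts=np.array(pts);uv=pts[:,3:]/4.7+[172,115]-.5+.5/4.7
def f(q):
    X=T(*q,pts[:,:3]+[0,0,.018]);return (np.array([proj('top',x) for x in X])-uv).ravel()
r=least_squares(f,[.6,.15,0],loss='soft_l1');J=r.x;print(J.round(4),r.fun.reshape(-1,2).round(1).tolist())
np.save('J.npy',J)
q,c=barfit(p,[.51,-.1,.0],(258,176,316,212));print(q.round(4),c)
print('nose,heel in jig',inj(J,T(*q,BAR3)[[0,2]]).round(4),'rel yaw',q[2]-J[2])
n=ray('top',463/4.7+171.6,352/4.7+114.6,.042);h=ray('top',625/4.7+171.6,330/4.7+114.6,.042);print(inj(J,n),inj(J,h))
E
```

```text
[ 0.6078  0.1406 -0.0584] [[-0.9, 0.3], [0.4, -0.7], [0.2, 0.1], [-0.2, -0.1], [-0.3, 0.0], [0.3, 0.0], [-0.3, -0.3], [-0.5, -0.1], [2.4, 0.2], [0.1, 0.6]]
[ 0.5036 -0.0965  0.1069] 2.378676182177011
nose,heel in jig [[-0.0832 -0.1935]
 [-0.0675 -0.2872]] rel yaw 0.16529595192954794
[-0.08398641 -0.1934969 ] [-0.06755661 -0.28675423]
```

step_arm(
  motion=[
    [[0, 0, 0, 1], [0, 0, 0, 1], [0, 0, 0, 1], [0, 0, 0, 1], [0, 0, 0, 1], [0, 0, 0, 0.08], [0.4, -0.98, 0, 0], [0.4, -0.98, 0, 0], [0.4, -0.98, 0, 0], [0.4, -0.98, 0, 0], [0.4, -0.98, 0, 0], [0.4, -0.98, 0, 0], [0.4, -0.98, 0, 0], [0.4, -0.98, 0, 0], [0.4, -0.98, 0, 0], [0.4, -0.98, 0, 0], [0.4, -0.98, 0, 0], [0.4, -0.98, 0, 0], [0.4, -0.98, 0, 0], [0.4, -0.98, 0, 0]],
  ],
  hand=26,
)

```text
t: 2.92
tcp_pos: [0.3781, -0.2495, 0.2315]
tcp_rot: [3.141, -0.0, -0.056]
force: [0.2, -0.6, -0.8]
opening: 0.0261
finger_force: 0.0
```

```bash
cat >> h.py <<'E'
def go(jx,jy,z=None):
    J=np.load('J.npy');s=manip.read_state();p=np.array(s['tcp_pos']);yaw=s['tcp_rot'][2]
    w=T(*J,[(jx,jy,0)])[0];d=w-p;x=np.cos(yaw)*d[0]+np.sin(yaw)*d[1];y=np.sin(yaw)*d[0]-np.cos(yaw)*d[1]
    print('t',round(s['t'],2),'tcp jig',inj(J,p).round(4),'z',p[2].round(4),'relyaw',round(yaw-J[2],4),'F',np.round(s['force'],1),'open',round(s['opening'],4))
    print('tool units',round(x/.02,2),round(y/.02,2),'dz',None if z is None else round((p[2]-z)/.02,2),'twist',round((yaw-J[2])/.1,2))
E
python3 -c "
from h import *
go(-.135,-.228,.026)"
```

```text
t 2.92 tcp jig [-0.2065 -0.4028] z 0.2315 relyaw 0.0027 F [ 0.2 -0.6 -0.8] open 0.0261
tool units 3.6 -8.73 dz 10.27 twist 0.03
```

step_arm(
  motion=[
    [[0.4, -0.97, 0, 0], [0.4, -0.97, 0, 0], [0.4, -0.97, 0, 0], [0.4, -0.97, 0, 0], [0.4, -0.97, 0, 0], [0.4, -0.97, 0, 0], [0.4, -0.97, 0, 0], [0.4, -0.97, 0, 0], [0.4, -0.97, 0, 0], [0, 0, 1, 0], [0, 0, 1, 0], [0, 0, 1, 0], [0, 0, 1, 0], [0, 0, 1, 0], [0, 0, 1, 0], [0, 0, 1, 0], [0, 0, 1, 0], [0, 0, 0, 0], [0, 0, 0, 0]],
  ],
)

```text
t: 4.5
tcp_pos: [0.4594, -0.0802, 0.0709]
tcp_rot: [-3.141, 0.002, -0.057]
force: [-0.0, 0.2, 0.1]
opening: 0.0259
finger_force: 0.0
```

```bash
python3 -c "
from h import *
go(-.135,-.228,.026)
p,d=cap('top')
c=cv2.resize(p[140:228,240:340],None,fx=6,fy=6,interpolation=cv2.INTER_CUBIC)
cv2.imwrite('pics/c2.png',cv2.cvtColor(c,cv2.COLOR_RGB2BGR))"
```

```text
t 4.5 tcp jig [-0.1352 -0.2291] z 0.0709 relyaw 0.0017 F [-0.   0.2  0.1] open 0.0259
tool units 0.01 -0.05 dz 2.25 twist 0.02
```

View pics/c2.png

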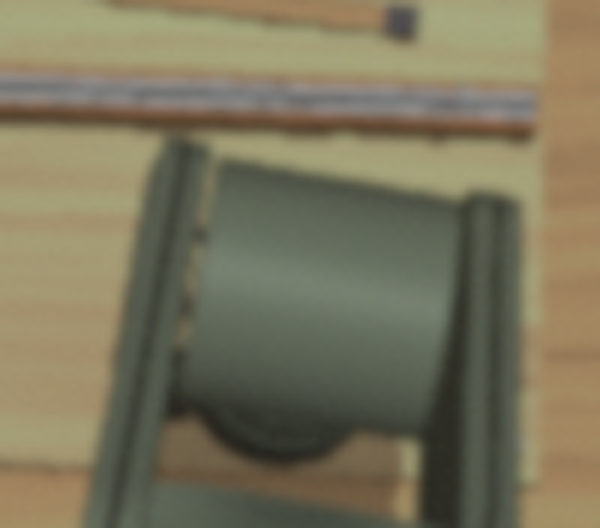

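The arm hides the bar here: the gripper covers crop (90–520, 140–520), so force and later views will have to guide me. I'll lower the fingers, then push straight across.

step_arm(
  motion=[
    [[0, 0, 0.8, 0], [0, 0, 0.8, 0], [0, 0, 0.6, 0], [0, 0, 0, 0], [0, 0, 0, 0], [0.2, 0, 0, 0], [0.2, 0, 0, 0], [0.2, 0, 0, 0], [0.2, 0, 0, 0], [0.2, 0, 0, 0], [0.2, 0, 0, 0], [0.2, 0, 0, 0], [0.2, 0, 0, 0], [0.2, 0, 0, 0], [0.2, 0, 0, 0], [0.2, 0, 0, 0], [0.2, 0, 0, 0], [0.2, 0, 0, 0], [0, 0, 0, 0]],
  ],
)

```text
t: 6.13
tcp_pos: [0.5129, -0.0835, 0.0274]
tcp_rot: [3.141, -0.001, -0.058]
force: [0.6, 0.1, -0.4]
opening: 0.026
finger_force: 0.0
```

```bash
python3 - <<'E'
from h import *
go(-.041,-.228)
p,d=cap('scene')
c=cv2.resize(p[150:280,170:330],None,fx=4.6,fy=4.6,interpolation=cv2.INTER_CUBIC)
cv2.imwrite('pics/c3.png',cv2.cvtColor(c,cv2.COLOR_RGB2BGR))
E
```

```text
t 6.13 tcp jig [-0.0817 -0.2292] z 0.0274 relyaw 0.0003 F [ 0.6  0.1 -0.4] open 0.026
tool units 2.03 -0.06 dz None twist 0.0
```

View pics/c3.png

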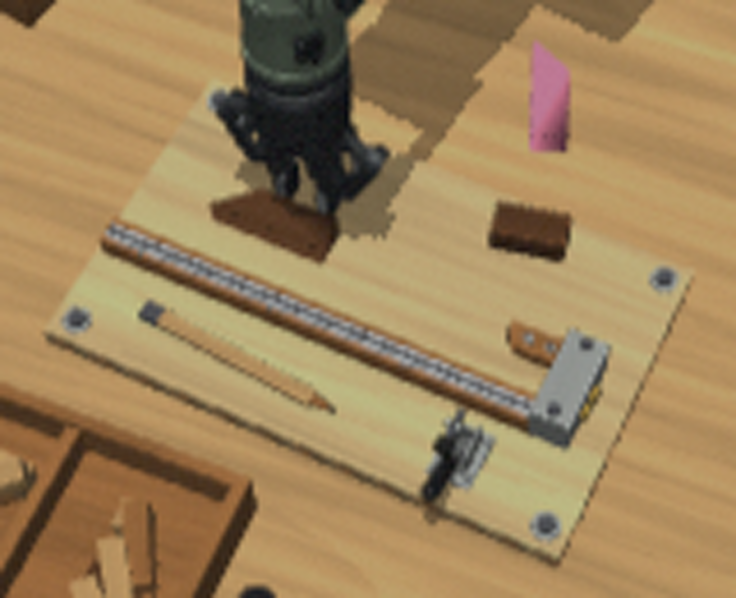

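The scene crop shows both fingertips on the bar's near side, around (285,190) and (330,205). The bar lies at (275,225), parallel to the fence and still short of it. I'll keep pushing.

step_arm(
  motion=[
    [[0.2, 0, 0, 0], [0.2, 0, 0, 0], [0.2, 0, 0, 0], [0.2, 0, 0, 0], [0.2, 0, 0, 0], [0.2, 0, 0, 0], [0.2, 0, 0, 0], [0.2, 0, 0, 0], [0.15, 0, 0, 0], [0.1, 0, 0, 0], [0, 0, 0, 0]],
  ],
)

```text
t: 7.1
tcp_pos: [0.5492, -0.0855, 0.0273]
tcp_rot: [3.141, -0.001, -0.058]
force: [-0.6, -0.5, 0.1]
opening: 0.026
finger_force: 0.0
```

step_arm(
  motion=[
    [[0.1, 0, 0, 0], [0.1, 0, 0, 0], [0.1, 0, 0, 0], [0, 0, 0, 0]],
  ],
)

```text
t: 7.43
tcp_pos: [0.5537, -0.0857, 0.0271]
tcp_rot: [-3.142, 0.002, -0.058]
force: [-2.8, 0.0, 2.2]
opening: 0.0258
finger_force: 1.4
```

```bash
python3 - <<'E'
from h import *
go(-.041,-.228)
p,d=cap('scene')
c=cv2.resize(p[180:250,180:280],None,fx=7,fy=7,interpolation=cv2.INTER_CUBIC)
cv2.imwrite('pics/c4.png',cv2.cvtColor(c,cv2.COLOR_RGB2BGR))
E
```

```text
t 7.43 tcp jig [-0.0407 -0.2291] z 0.0271 relyaw 0.0003 F [-2.8  0.   2.2] open 0.0258
tool units -0.01 -0.06 dz None twist 0.0
```

View pics/c4.png

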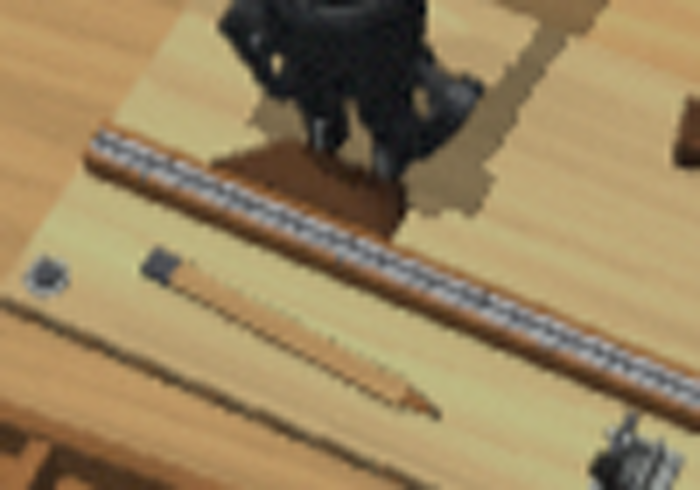

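The bar at (310,195) lies along the fence with no visible gap, and force has begun to rise. I'll press a little more to make it firm.

step_arm(
  motion=[
    [[0.1, 0, 0, 0], [0.1, 0, 0, 0], [0, 0, 0, 0], [0, 0, 0, 0]],
  ],
)

```text
t: 7.82
tcp_pos: [0.5537, -0.0856, 0.0267]
tcp_rot: [-3.141, 0.011, -0.058]
force: [-11.2, 0.1, 6.8]
opening: 0.0261
finger_force: 5.6
```

step_arm(
  motion=[
    [[-0.5, 0, 0, 0], [-0.8, 0, 0, 0], [-0.8, 0, 0, 0], [0, 0, -1, 0], [0, 0, -1, 0], [0, 0, -0.5, 0], [-0.2, 1, 0, 0], [-0.2, 1, 0, 0], [-0.2, 1, 0, 0], [-0.2, 1, 0, 0], [-0.2, 1, 0, 0], [0, 0, 0, -1], [0, 0, 0, -1], [0, 0, 0, -1], [0, 0, 0, -1], [0, 0, 0, -1], [0, 0, 0, -1], [0, 0, 0, -1], [0, 0, 0, -0.85], [0, 0, 0, 0]],
  ],
  hand=0,
)

```text
t: 9.48
tcp_pos: [0.4915, -0.1825, 0.0773]
tcp_rot: [3.14, -0.001, 0.728]
force: [-0.2, 0.6, 0.6]
opening: -0.0002
finger_force: 0.0
```

```bash
python3 - <<'E'
from h import *
go(-.037,-.295,.026)
P,_=cap('top')
c=cv2.resize(P[140:215,240:340],None,fx=6,fy=6,interpolation=cv2.INTER_CUBIC)
cv2.imwrite('pics/c5.png',cv2.cvtColor(c,cv2.COLOR_RGB2BGR))
E
```

```text
t 9.48 tcp jig [-0.0972 -0.3293] z 0.0773 relyaw 0.7865 F [-0.2  0.6  0.6] open -0.0002
tool units 3.34 0.92 dz 2.57 twist 7.87
```

View pics/c5.png

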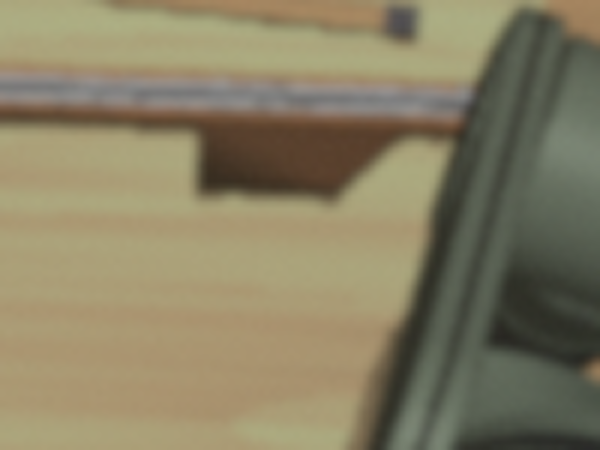

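The top crop shows the bar lying flat along the fence, with its square end at (200,160), its mitre corner at (335,198) and its heel at (410,133). Next I'll compute the mitre's position.

```bash
python3 - <<'E'
from h import *
J=np.load('J.npy')
f=lambda u,v,z:print(inj(J,ray('top',u/6+239.6,v/6+139.6,z)).round(4))
f(335,200,.018);f(410,132,.042);f(198,192,.018);f(203,132,.042)
go(-.037,-.295,.026)
E
```

```text
[-0.031  -0.2629]
[-0.0027 -0.2945]
[-0.0295 -0.1991]
[-0.0061 -0.1999]
t 9.53 tcp jig [-0.0973 -0.3293] z 0.0773 relyaw 0.7834 F [0.5 0.  0.1] open -0.0003
tool units 3.35 0.91 dz 2.57 twist 7.83
```

step_arm(
  motion=[
    [[0.9, 0.23, 0, 0], [0.9, 0.23, 0, 0], [0.9, 0.23, 0, 0], [0.86, 0.23, 0, 0], [0, 0, 0.8, 0], [0, 0, 0.8, 0], [0, 0, 0.7, 0], [0, 0, 0.2, 0], [0, 0, 0, 0], [0.2, 0, 0, 0], [0.2, 0, 0, 0], [0.1, 0, 0, 0], [0.1, 0, 0, 0], [0, 0, 0, 0]],
  ],
)

```text
t: 10.7
tcp_pos: [0.5661, -0.1405, 0.0279]
tcp_rot: [3.14, -0.001, 0.727]
force: [-0.2, 0.3, -0.4]
opening: 0.0001
finger_force: 0.0
```

```bash
python3 - <<'E'
from h import *
go(-.0258,-.0838)
E
```

```text
t 10.7 tcp jig [-0.0252 -0.2831] z 0.0279 relyaw 0.7855 F [-0.2  0.3 -0.4] open 0.0001
tool units 7.02 -7.07 dz None twist 7.86
```

Now I'll slide along the fence.

step_arm(
  motion=[
    [[0.1, -0.1, 0, 0], [0.18, -0.18, 0, 0], [0.18, -0.18, 0, 0], [0.18, -0.18, 0, 0], [0.18, -0.18, 0, 0], [0.18, -0.18, 0, 0], [0.18, -0.18, 0, 0], [0.18, -0.18, 0, 0], [0.18, -0.18, 0, 0], [0.18, -0.18, 0, 0], [0.18, -0.18, 0, 0], [0.18, -0.18, 0, 0], [0.18, -0.18, 0, 0], [0.18, -0.18, 0, 0], [0.18, -0.18, 0, 0], [0.18, -0.18, 0, 0], [0, 0, 0, 0]],
  ],
)

```text
t: 12.12
tcp_pos: [0.5701, -0.0606, 0.0273]
tcp_rot: [-3.141, -0.0, 0.727]
force: [-0.3, -0.4, 0.4]
opening: 0.0
finger_force: 0.0
```

```bash
python3 - <<'E'
from h import *
go(-.0258,-.0838)
p,d=cap('scene')
c=cv2.resize(p[175:265,190:310],None,fx=6,fy=6,interpolation=cv2.INTER_CUBIC)
cv2.imwrite('pics/c6.png',cv2.cvtColor(c,cv2.COLOR_RGB2BGR))
E
```

```text
t 12.12 tcp jig [-0.0259 -0.2031] z 0.0273 relyaw 0.7857 F [-0.3 -0.4  0.4] open 0.0
tool units 4.22 -4.21 dz None twist 7.86
```

View pics/c6.png

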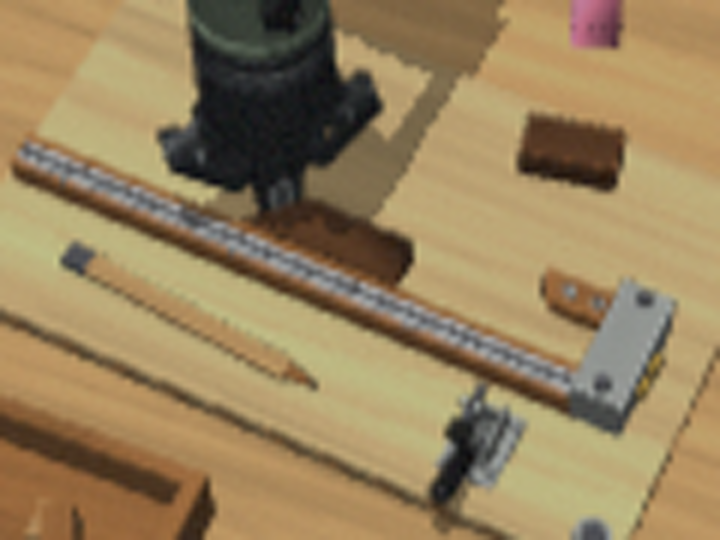

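The crop shows the fingertips at (280,190) behind the mitre. The bar at (340,240) is tight along the fence with its square end at (405,270). I'll continue.

step_arm(
  motion=[
    [[0.18, -0.18, 0, 0], [0.18, -0.18, 0, 0], [0.18, -0.18, 0, 0], [0.18, -0.18, 0, 0], [0.18, -0.18, 0, 0], [0.18, -0.18, 0, 0], [0.18, -0.18, 0, 0], [0.18, -0.18, 0, 0], [0.18, -0.18, 0, 0], [0.18, -0.18, 0, 0], [0.18, -0.18, 0, 0], [0.18, -0.18, 0, 0], [0, 0, 0, 0]],
  ],
)

```text
t: 13.25
tcp_pos: [0.5736, 0.0003, 0.0273]
tcp_rot: [-3.142, -0.0, 0.728]
force: [-0.1, 0.1, -0.4]
opening: 0.0002
finger_force: 0.0
```

```bash
python3 - <<'E'
from h import *
go(-.0258,-.0838)
p,d=cap('scene')
c=cv2.resize(p[185:265,210:310],None,fx=7,fy=7,interpolation=cv2.INTER_CUBIC)
cv2.imwrite('pics/c7.png',cv2.cvtColor(c,cv2.COLOR_RGB2BGR))
E
```

```text
t 13.25 tcp jig [-0.0259 -0.1421] z 0.0273 relyaw 0.786 F [-0.1  0.1 -0.4] open 0.0002
tool units 2.07 -2.06 dz None twist 7.86
```

View pics/c7.png

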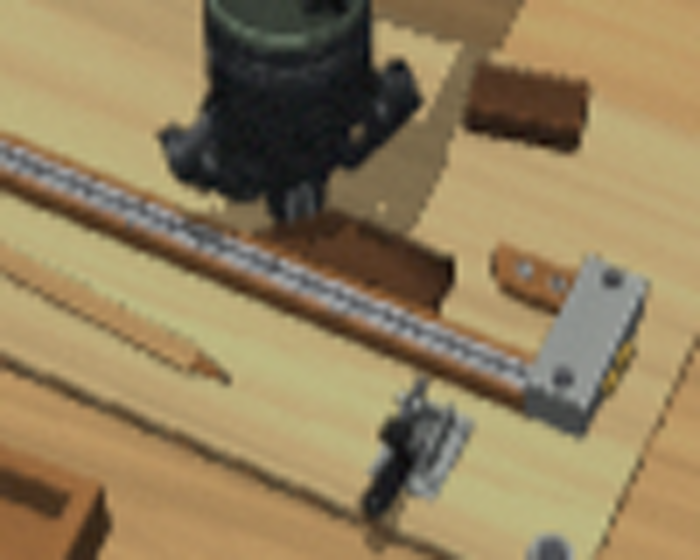

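The bar at (370,265) is still tight to the fence, and its end at (445,285) is just before the keeper mouth and lined up with the pocket. I'll push it in.

step_arm(
  motion=[
    [[0.18, -0.18, 0, 0], [0.18, -0.18, 0, 0], [0.18, -0.18, 0, 0], [0.18, -0.18, 0, 0], [0.18, -0.18, 0, 0], [0.18, -0.18, 0, 0], [0.18, -0.18, 0, 0], [0.18, -0.18, 0, 0], [0.18, -0.18, 0, 0], [0.1, -0.1, 0, 0], [0, 0, 0, 0]],
  ],
)

```text
t: 14.22
tcp_pos: [0.5764, 0.0486, 0.0273]
tcp_rot: [3.142, -0.0, 0.727]
force: [0.5, -0.4, 0.2]
opening: -0.0001
finger_force: 0.0
```

step_arm(
  motion=[
    [[0.07, -0.07, 0, 0], [0.07, -0.07, 0, 0], [0.07, -0.07, 0, 0], [0, 0, 0, 0]],
  ],
)

```text
t: 14.55
tcp_pos: [0.5768, 0.054, 0.0273]
tcp_rot: [3.142, -0.0, 0.727]
force: [-0.5, -1.1, 0.1]
opening: -0.0003
finger_force: 0.0
```

```bash
python3 -c "
from h import *
go(-.0258,-.0838)"
```

```text
t 14.55 tcp jig [-0.0259 -0.0883] z 0.0273 relyaw 0.7852 F [-0.5 -1.1  0.1] open -0.0003
tool units 0.16 -0.15 dz None twist 7.85
```

step_arm(
  motion=[
    [[0.07, -0.07, 0, 0], [0.07, -0.07, 0, 0], [0.07, -0.07, 0, 0], [0, 0, 0, 0], [0, 0, 0, 0]],
  ],
)

```text
t: 14.97
tcp_pos: [0.5767, 0.0596, 0.0272]
tcp_rot: [-3.141, 0.001, 0.727]
force: [-1.4, -1.6, -0.7]
opening: -0.0002
finger_force: 0.9
```

step_arm(
  motion=[
    [[0.07, -0.07, 0, 0], [0.07, -0.07, 0, 0], [0, 0, 0, 0], [0, 0, 0, 0]],
  ],
)

```text
t: 15.3
tcp_pos: [0.5754, 0.0611, 0.0269]
tcp_rot: [3.141, 0.006, 0.728]
force: [-3.6, -11.3, 1.9]
opening: -0.0002
finger_force: 4.8
```

step_arm(
  motion=[
    [[0.15, -0.03, 0, 0], [0.1, 0, 0, 0], [0, 0, 0, 0], [0, 0, 0, 0]],
  ],
)

```text
t: 15.63
tcp_pos: [0.5753, 0.0613, 0.0269]
tcp_rot: [-3.141, 0.016, 0.73]
force: [-11.0, -23.8, 9.3]
opening: -0.0002
finger_force: 11.7
```

```bash
python3 -c "
from h import *
go(-.0258,-.0838)"
```

```text
t 15.63 tcp jig [-0.0278 -0.081 ] z 0.0269 relyaw 0.7885 F [-11.  -23.8   9.3] open -0.0002
tool units -0.03 0.17 dz None twist 7.88
```

It's hard home: force rises with no motion. I'll back off and inspect.

step_arm(
  motion=[
    [[-0.3, 0, 0, 0], [-0.6, 0, 0, 0], [-0.8, 0, 0, 0], [-0.8, 0, 0, 0], [0, 0, -1, 0], [0, 0, -1, 0], [0, 0, -1, 0], [-1, 0, -0.5, 0], [-1, 0.3, 0, 0], [-1, 0.3, 0, 0], [-1, 0.3, 0, 0], [-1, 0.3, 0, 0], [-1, 0.3, 0, 0], [-1, 0.3, 0, 0], [-1, 0.3, 0, 0], [-1, 0.3, 0, 0], [-1, 0.3, 0, 0], [0, 0, 0, 0]],
  ],
)

```text
t: 17.13
tcp_pos: [0.428, -0.1406, 0.0974]
tcp_rot: [-3.142, 0.0, 0.724]
force: [-0.8, -0.3, 0.1]
opening: -0.0001
finger_force: 0.0
```

```bash
python3 - <<'E'
from h import *
go(-.0258,-.0838)
p,_=cap('top');s,_=cap('scene')
a=cv2.resize(p[140:215,180:260],(480,450),interpolation=cv2.INTER_CUBIC)
b=cv2.resize(s[205:255,245:297],(312,300),interpolation=cv2.INTER_CUBIC)
o=np.zeros((450,792,3),np.uint8);o[:,:480]=a;o[:300,480:]=b
cv2.imwrite('pics/c8.png',cv2.cvtColor(o,cv2.COLOR_RGB2BGR))
J=np.load('J.npy')
X=T(*J,BAR3+[-.015,-.0475,0]);print([ (proj('top',x)-[180,140]+.5).__mul__(6).round().tolist() for x in X])
print(manip.spot_in('top','offcut')[0]['bbox'])
E
```

```text
t 17.13 tcp jig [-0.1631 -0.2912] z 0.0974 relyaw 0.7825 F [-0.8 -0.3  0.1] open -0.0001
tool units 12.18 -2.51 dz None twist 7.83
[[137.0, 115.0], [130.0, 104.0], [339.0, 123.0], [336.0, 111.0], [272.0, 183.0], [267.0, 173.0], [133.0, 178.0], [126.0, 168.0]]
[211.2, 197.7, 234.8, 212.5]
```

View pics/c8.png

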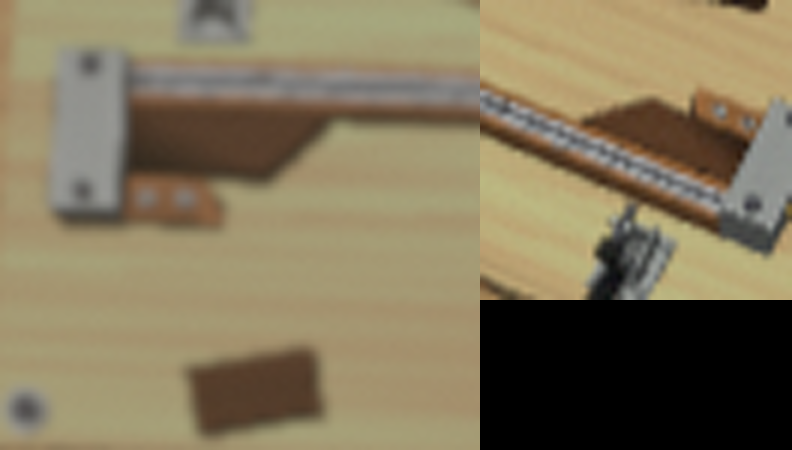

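The picture shows the bar in the pocket, with its end against the block at (130,140) and its long side on the fence. The heel at (333,118) and mitre corner at (268,181) are within about 1 px of their seated positions, and the offcut has not moved. I'll hand it in.

```bash
python3 -c "
from rig import manip
print(manip.close_job())"
```

```text
the job is handed in; nothing more can be done
None
```

The mitred bar was pushed to the fence, then slid along it into the pocket until it butted hard against the drill-guide block; the hand is clear, the last pictures show it home, and the job is handed in (no verdict was returned).

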